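# Eject a puck light and trap it at the lip

## Task

Eject the round puck light from its seat in the test dock: press the release key down with a fingertip, and trap the puck against a fingertip waiting in its way as the spring shoves it out, so that it comes out of its seat by at least a centimetre but never slides off the dock's lip. Do not lift or carry the puck, and leave everything else on the bench where it stands. Finish while still holding the puck back with the finger, the key left down and the puck at rest, flat on the dock.

Things in the scene. Friction and masses are not known exactly. Their poses are not given: they have to be found in the camera images.
- dock: Grey test dock fixed level on the bench. Origin: on the bench under the seat's centre; z up; +x: the way the puck is ejected; +y: the side with the release key. Aluminium channel floor at z = 30 mm, 67 mm wide, between side guides (outer faces y = -40.5 and +40.5, tops z = 42 mm), open at the front. Guides and floor end at x = 62 mm.
- puck: Round puck light, aluminium with white lens, 64 mm diameter, 24 mm tall, about 120 g. Origin: centre of its underside, z up. It starts seated at about x = 2, y = 0, z = 30 mm of the dock's frame, held by the gate bar. Freed, it slides level along dock +x; it falls once its origin passes the lip.
- release_key (a joint): Travel of the release key, m: 0 up (it may start up to 0.002 down), 0.010 fully down. Pressed straight down it lowers the gate bar with it; the puck is freed at about 0.007. It takes about 3 to 6 N and stays down where it is left.
- key_top (a point): Centre of the flat dark steel key top, 44 mm (dock x) by 24 mm (dock y), at dock x = 60, y = 58, z = 48 mm when up, 38 mm fully down. Its grey housing: x 34 to 86, y 42 to 74, 34 mm high. With one fingertip here, the other at the same height 58 mm across towards dock -y is in mid-channel ahead of the puck, over the lip, 8 mm above the floor at full press.
- lip (a point): Middle of the upper edge of the channel's open end: dock x = 62, y = 0, z = 30 mm. Beyond it, between y = -40 and +40 mm, is nothing but the bench below.
- gate (a point): Middle of the top of the gate bar; when up it is, just in front of the seated puck: dock x = 37, y = 0, z = 37 mm. The bar is 36 mm wide across the channel, 6 mm thick and stands 7 mm above the floor; it goes below the floor with the key.
- plunger_face (a point): Middle of the steel plunger's face behind the puck (dock x = -31 mm at the start). Spring: about 4.5 N at the seat, 2.7 N at the end of its 72 mm stroke, so it pushes the puck right off the lip at about 0.3 m/s, 0.2 to 0.3 s after release: the blocking finger must be in the way before the key goes down.
- spring_housing (a point): Top centre of the grey spring housing behind the seat: dock x -90 to -45, y -40 to +40 mm, 58 mm high. The plunger's rod sticks out of its back to x = -127 mm at the start.
- finial: bystander: turned brass lamp finial, 28 mm wide, 48 mm tall, standing beside the dock on the key's side. Origin at the centre of its underside; leave it alone.
- screw_cup: bystander: open steel cup, 60 mm across, 45 mm tall, beside the dock on the side away from the key. Origin at the centre of its underside; leave it alone.
- candle_sleeve: bystander: upright white tube with brass foot, 32 mm across, 70 mm tall, beside the dock's spring housing. Origin at the centre of its underside; leave it alone.
- bulb_carton: bystander: cardboard bulb carton 60 x 60 x 110 mm, standing. Origin at the centre of its underside; leave it alone.
- cleaner: bystander: clear bottle 52 mm across, 140 mm tall. Origin at the centre of its underside; leave it alone.
- screwdriver: bystander: screwdriver lying on the bench. Origin at the handle-and-shaft underside; leave it alone.
- glass_shade: bystander: white bowl-shaped lamp shade 110 mm across, 75 mm tall. Origin at the centre of its underside; leave it alone.
There are look-alikes about, which are no part of the job. Several things have the shape of the puck; the one meant has the colours described above.

How it is judged:
By the outcome, as a careful person would: the job done as asked, in the order asked, and still so for the second after the job is handed in, while the arm keeps its last pose, push and grip.
It also fails if it takes over 29 s, if anything falls off the work surface, if the arm or the gripper's body presses on something with over 40 N, if the wrist force passes 120 N, or if a joint passes its speed limit or range.

## Robot

A 7-joint arm with a two-finger parallel gripper is mounted at the origin on the work surface. World frame = base frame: x ahead of the robot, y to its left, z up, the work surface at z = 0. Lengths are in mm, angles in rad, forces in N, time in s.
With the tool pointing down it reaches from about 350 to 900 mm from the base axis. Payload 7.2 kg.
Tool frame: the origin (TCP) lies at the very end of the fingers, on their centre line; the grasp point (between the pads) lies 19 mm behind it; z points along the fingers, y is the line along which they close (so a half turn about z gives the same grasp; the last joint's range is limited). The gripper opens to 85 mm and grips with 20 to 120 N. Pads are 22 mm wide; open, the fingers measure 114 mm over their backs; the gripper's body (76 mm by 85 mm) begins 54 mm behind the grasp point. The pads swing forward as they close: fully open they stand 13 mm farther back than shut.
Start: joints at [1.17, 0.411, -0.013, 1.596, 0.006, 1.134, -0.082], TCP at [204.17, -590.715, 200.497] pointing down, gripper open.
Joint ranges: [-2.95, 2.95], [-0.29, 1.99], [-1.47, 1.44], [0.14, 2.54], [-1.03, 4.17], [0.13, 1.85], [-2.86, 2.86]. Speed limits (rad/s): [2.39, 2.39, 3.01, 3.01, 3.14, 3.14, 3.14].

## Interface

Orientations are given as a unit quaternion [w, x, y, z].
In Python, from workcell import monitor, viewer, arm gives the robot as it stands.
- The arm moves only by the tool drive_tool, never from a script. Its argument "steps" is a list that holds one entry, the list of rows, each a list of 6 numbers: the shift along the tool's x, y, z in mm, then the turn, a rotation vector about the tool's x, y, z in degrees. In form: [[[dx, dy, dz, ax, ay, az], ...]]. A call has 1 to 8 rows; each row shifts and turns the commanded pose from where the row before left it, along the tool's axes as they then stand; what a row does not reach is not made up. A row lasts 1/10 s, in which the tool goes at most 50 mm and 8.59 degrees, less where a joint would pass 70% of its speed; a pose out of reach is approached as far as the arm can. A call with a gripper value outside its range is refused whole. "jaw" is the opening, from 0 (shut) to 1 (fully open), set as the call begins (left out, the last holds). The fingers move at their own pace and stop on an object; "grip_force" is the grip in N (left out, the last holds). Time passes only in rows, so rows that do not move let the fingers close. It gives the time, the measured TCP pose, the force, the opening and the grip force at its end, in the units of the state.
- monitor.get_obs(): the state, without advancing time (a new reading comes with each control period).
- viewer.capture(name): name is "side" or "top"; returns the picture (384x512x3 uint8, red, green, blue); there is no depth.
- viewer.camera_model(name): a dict with "vfov" (degrees; the focal length in pixels is half the picture's height over the tangent of half this angle, whatever the lens; pixels are square), "cx", "cy" (the principal point, pixels), "k1" (the pictures are not rectified: a ray, as slopes to the right and down, at radius r is drawn at 1 + k1 r^2 times it, then the intrinsics apply), "camera_from_world" (4x4, takes a point from world to camera coordinates). Camera axes: x right, y down, z forward; pixel columns grow to the right and rows downward; lengths in mm; the calibration is good to about 2 mm. A picture is of the moment at which its call begins. camera_model takes no time and is no camera call.
- arm.sign_off(): hands the job in; it is judged then, once.
The state is a dict: "time_s": time; "qpos": joint angles; "dq": joint speeds; "tau": joint torques, N m; "eef_pos": TCP position; "orientation": TCP orientation; "contact_force": force on the tool from outside, world axes, zero at the start; "moment": the same for the moment, N m; "finger_gap": finger opening in mm; "finger_force": force on a finger pad.
Only numpy, scipy, OpenCV 4.12 (cv2) and the standard library are available. Lean on these libraries where they do the work, as an engineer would, in place of code of your own. Each camera call takes 0.05 s, during which the arm holds its last target. There are 200 camera calls.

## Working session

There is one attempt and no reset: what is moved stays moved. The work goes in short steps, Python scripts to look and compute and a tool call to move; the robot and the scene stay as the last step left them, time stands still between calls to the robot, and variables do not carry over. Pictures are saved under pics/ and viewed, at most 10 in all, crops included, and the job is handed in when it is done.

Besides the shell and the picture viewer there is one more tool, called after "Call:" as name([rows], argument=value, ...), one row to a line, values as JSON. drive_tool: Moves the arm, as the interface text tells. Its arguments: {"type":"object","properties":{"steps":{"type":"array","items":{"type":"array","items":{"type":"array","items":{"type":"number"}}}},"jaw":{"type":"number"},"grip_force":{"type":"number"}},"required":["steps"]}

```bash
mkdir -p pics
cat > h.py <<'E'
import numpy as np, cv2
from workcell import monitor, viewer, arm
def snap(cam,name,box=None,s=1):
    im=viewer.capture(cam)[:,:,::-1]
    cv2.imwrite(f'pics/{cam}_{name}_raw.png',im)
    if box: im=im[box[1]:box[3],box[0]:box[2]]
    cv2.imwrite(f'pics/{cam}_{name}.png',cv2.resize(im,None,fx=s,fy=s,interpolation=cv2.INTER_CUBIC))
def _m(cam):
    m=viewer.camera_model(cam); f=192/np.tan(np.radians(m['vfov'])/2)
    return m,f,np.array(m['camera_from_world'])
def proj(cam,P):
    m,f,T=_m(cam); P=np.atleast_2d(P); c=P@T[:3,:3].T+T[:3,3]
    s=c[:,:2]/c[:,2:]; s=s*(1+m['k1']*(s**2).sum(1,keepdims=True))
    return s*f+[m['cx'],m['cy']]
def atz(cam,uv,z):
    m,f,T=_m(cam); d=(np.array(uv,float)-[m['cx'],m['cy']])/f; s=d.copy()
    for _ in range(20): s=d/(1+m['k1']*(s**2).sum())
    R=T[:3,:3]; o=-R.T@T[:3,3]; r=R.T@np.array([*s,1]); return o+r*(z-o[2])/r[2]
E
python3 - <<'E'
from h import *
snap('top','a',None,1.5); snap('side','a',None,1.5)
o=monitor.get_obs(); print(o)
for c in('top','side'): print(viewer.camera_model(c))
E
```

```text
{'time_s': 0.1, 'qpos': array([ 1.16977647,  0.4118226 , -0.01268866,  1.59695197,  0.00560662,
        1.13431716, -0.08217608]), 'dq': array([-0.00066632, -0.00128735, -0.00076894, -0.00198405,  0.00119898,
        0.00150472, -0.00040004]), 'tau': array([ 4.09952423e-03, -6.01826048e+01,  6.84916936e-01, -3.00086510e+01,
        1.40887673e-02,  6.44185231e-03,  3.05871902e-05]), 'eef_pos': array([ 203.97803665, -590.25669414,  199.7390902 ]), 'orientation': array([-7.09429714e-04,  9.86183085e-01,  1.65657437e-01, -1.79365398e-04]), 'contact_force': array([0.63757919, 0.07113055, 0.14601426]), 'moment': array([ 0.0149426 ,  0.00514636, -0.01531985]), 'finger_force': 0.0, 'finger_gap': 85.26992669212748}
{'vfov': 43.30030869335618, 'cx': 259.3638114928359, 'cy': 196.6977026781694, 'k1': 0.05308511417880843, 'camera_from_world': array([[ 2.07594817e-02, -9.99752877e-01, -7.95160841e-03,
         1.27362214e+01],
       [-9.95451626e-01, -1.99292086e-02, -9.31605433e-02,
         5.56718039e+02],
       [ 9.29790519e-02,  9.84940612e-03, -9.95619347e-01,
         1.34662120e+03],
       [ 0.00000000e+00,  0.00000000e+00,  0.00000000e+00,
         1.00000000e+00]])}
{'vfov': 44.81029620438305, 'cx': 248.16150757930933, 'cy': 191.76046186649046, 'k1': 0.0640151855951577, 'camera_from_world': array([[-9.96763280e-01, -8.02865740e-02,  4.12670166e-03,
         5.41897862e+02],
       [-5.45437023e-02,  6.37669489e-01, -7.68376605e-01,
         6.96288271e+01],
       [ 5.90588535e-02, -7.66114671e-01, -6.39984658e-01,
         1.49878634e+03],
       [ 0.00000000e+00,  0.00000000e+00,  0.00000000e+00,
         1.00000000e+00]])}
```

View pics/top_a.png

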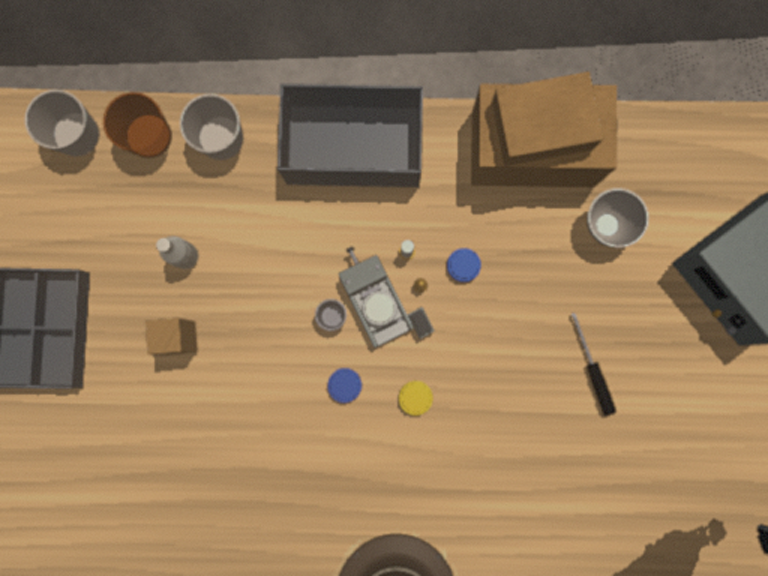

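View pics/side_a.png

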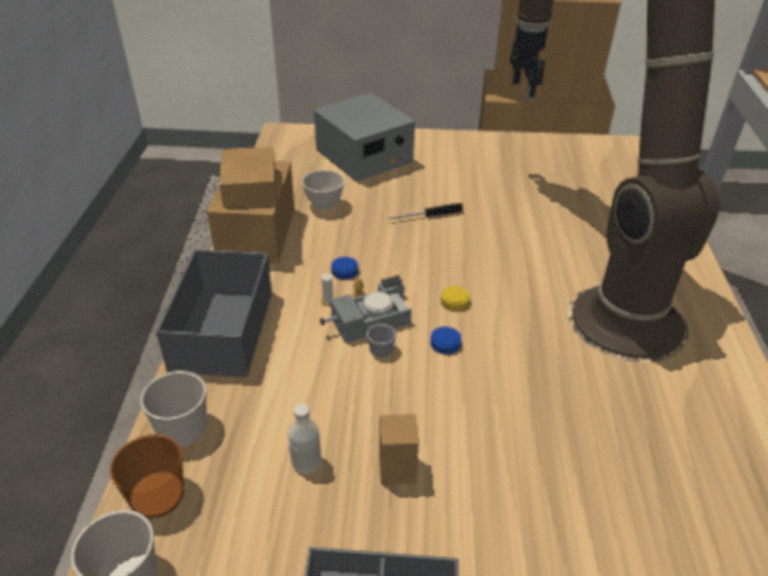

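The top picture shows the dock near (378,305) in the 1.5x view, ejecting down and slightly right towards the robot. The key is at (420,323), the finial at (421,285), the cup at (330,316) and the sleeve at (406,250). The side view agrees, so I'll enlarge both.

Run:
```python
import cv2
a=cv2.imread('pics/top_a_raw.png')[155:245,200:305]; b=cv2.imread('pics/side_a_raw.png')[170:240,200:290]
cv2.imwrite('pics/c1.png',cv2.resize(a,None,fx=6.5,fy=6.5,interpolation=cv2.INTER_CUBIC))
cv2.imwrite('pics/c2.png',cv2.resize(b,None,fx=8,fy=8,interpolation=cv2.INTER_CUBIC))
```

```text
(no output)
```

View pics/c1.png

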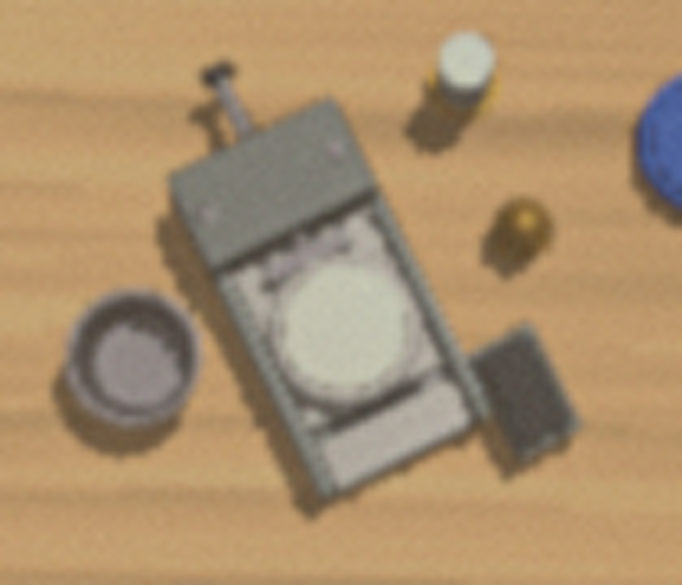

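View pics/c2.png

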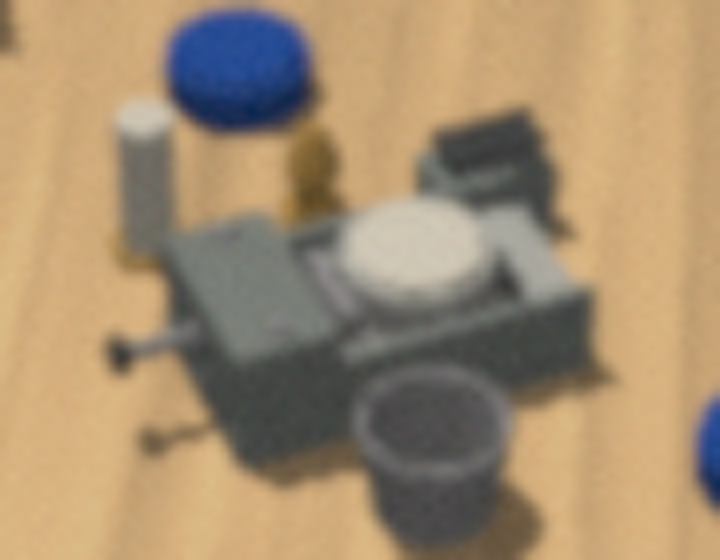

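The enlarged crops show the housing corners, the front ends of the guides, the puck lens at (345,333) in c1 and the key. I'll fit the dock pose from these.

```bash
cat >> h.py <<'E'
def D2W(p,P):
    c,s=np.cos(p[2]),np.sin(p[2]); P=np.atleast_2d(np.array(P,float))
    return np.c_[p[0]+c*P[:,0]-s*P[:,1],p[1]+s*P[:,0]+c*P[:,1],P[:,2]]
E
python3 - <<'E'
from h import *
from scipy.optimize import least_squares
P=np.array([[-90,-40,58],[-90,40,58],[-45,40,58],[-45,-40,58],[62,-40.5,42],[62,40.5,42]])
A=(np.array([[170,178],[330,98],[380,188],[218,270],[330,497],[490,415]])+.5)/6.5-.5+[200,155]
B=(np.array([[240,362],[165,240],[258,215],[340,325],[592,290]])+.5)/8-.5+[200,170]
PB=P[[0,1,2,3,4]]
g=atz('top',[252,205],42)
rt=lambda p:(proj('top',D2W(p,P))-A); rs=lambda p:(proj('side',D2W(p,PB))-B)
for n,f in (('top',lambda p:rt(p).ravel()),('side',lambda p:rs(p).ravel()),('both',lambda p:np.r_[rt(p).ravel(),rs(p).ravel()])):
    r=least_squares(f,[g[0],g[1],np.arctan2(-.45,-.9)]); p=r.x
    print(n,p[:2].round(1),np.degrees(p[2]).round(2),np.abs(r.fun).max().round(2))
print(rt(p).round(1).tolist(),rs(p).round(1).tolist())
q=lambda c,Q,s,o:((proj(c,D2W(p,Q))-o+.5)*s-.5).round().tolist()
K=[[38,46,47],[38,70,47],[82,70,47],[82,46,47],[2,0,54],[-127,0,42],[86,74,34],[34,74,34]]
print(q('top',K,6.5,[200,155]));print(q('side',K,8,[200,170]))
print('key,ch,mid',D2W(p,[[60,58,48],[60,0,48],[60,29,48]]).round(1).tolist())
for nm,uv,z in(('finial',(524,222),44),('cup',(133,357),45),('sleeve',(466,60),70)):
    w=atz('top',(np.array(uv)+.5)/6.5-.5+[200,155],z); c,s=np.cos(p[2]),np.sin(p[2]); d=w[:2]-p[:2]
    print(nm,w.round(),(c*d[0]+s*d[1]).round(),(-s*d[0]+c*d[1]).round())
o=monitor.get_obs()
from scipy.spatial.transform import Rotation as R
print(R.from_quat(o['orientation'],scalar_first=True).as_matrix().round(3))
E
```

```text
top [531.5  41.8] -152.06 0.76
side [532.8  43.1] -150.76 1.04
both [531.9  42.2] -151.75 1.25
[[-0.7, 0.1], [0.3, -0.6], [-0.0, -0.1], [-0.8, 0.3], [-0.5, 0.1], [0.7, -0.6]] [[-0.6, -0.1], [-0.7, -0.7], [1.0, -1.2], [0.6, 0.6], [0.6, -0.3]]
[[481.0, 355.0], [530.0, 330.0], [578.0, 421.0], [528.0, 447.0], [347.0, 328.0], [212.0, 66.0], [589.0, 426.0], [533.0, 319.0]]
[[450.0, 165.0], [426.0, 130.0], [523.0, 104.0], [548.0, 137.0], [415.0, 243.0], [108.0, 353.0], [527.0, 120.0], [413.0, 152.0]]
key,ch,mid [[506.5, -37.3, 48.0], [479.0, 13.8, 48.0], [492.8, -11.8, 48.0]]
finial [578. -34.  44.] -5.0 89.0
cup [516. 133.  45.] -29.0 -87.0
sleeve [644.  -7.  70.] -75.0 97.0
[[ 0.945  0.327 -0.001]
 [ 0.327 -0.945  0.001]
 [-0.    -0.001 -1.   ]]
```

The fit agrees between the two cameras to about 2 mm, and the predicted key, lens and rod pixels match the pictures. I'll traverse at z = 200 towards (493,-12) with the jaw part closed.

Call:
drive_tool([
  [[15,-14,0,0,0,0],[29,-28,0,0,0,0],[29,-28,0,0,0,0],[29,-28,0,0,0,0],[29,-28,0,0,0,0],[29,-28,0,0,0,0],[29,-28,0,0,0,0],[29,-28,0,0,0,0]],
], jaw=0.53)

```text
time_s: 0.9
eef_pos: [341.9, -319.3, 200.3]
orientation: [-0.0, 0.986, 0.166, -0.0]
contact_force: [-0.3, -0.8, -0.2]
finger_gap: 45.4
finger_force: 0.0
```

Call:
drive_tool([
  [[29,-28,0,0,0,0],[29,-28,0,0,0,0],[29,-28,0,0,0,0],[29,-28,0,0,0,0],[29,-28,0,0,0,0],[29,-28,0,0,0,0],[29,-28,0,0,0,0],[29,-28,0,0,0,0]],
])

```text
time_s: 1.7
eef_pos: [487.9, -32.1, 200.3]
orientation: [0.0, 0.986, 0.165, -0.0]
contact_force: [0.5, -0.6, 0.7]
finger_gap: 45.1
finger_force: 0.0
```

Call:
drive_tool([
  [[12,-14,0,0,0,0],[0,0,10,0,0,-4.5],[0,0,10,0,0,-4.6],[0,0,0,0,0,0],[0,0,0,0,0,0]],
])

```text
time_s: 2.2
eef_pos: [494.2, -16.5, 180.4]
orientation: [-0.0, 0.97, 0.242, -0.0]
contact_force: [-0.3, 0.4, -0.4]
finger_gap: 45.2
finger_force: 0.0
```

```bash
cat >> h.py <<'E'
from scipy.spatial.transform import Rotation as R
PD=np.array([531.9,42.2,np.radians(-151.75)])
def where(tgt):
    o=monitor.get_obs(); M=R.from_quat(o['orientation'],scalar_first=True).as_matrix()
    W=D2W(PD,[tgt])[0]; a=PD[2]-np.pi
    G=np.array([[np.cos(a),np.sin(a),0],[np.sin(a),-np.cos(a),0],[0,0,-1]]) 
    print('t',o['time_s'],'tcp',o['eef_pos'].round(1),'gap',round(o['finger_gap'],1),'F',o['contact_force'].round(2))
    print('tool shift',(M.T@(W-o['eef_pos'])).round(1),'turn deg',np.degrees(R.from_matrix(M.T@G).as_rotvec()).round(2))
E
python3 -c "
from h import *
where([60,29,48]); print(monitor.get_obs()['qpos'].round(2))"
```

```text
t 2.2 tcp [494.2 -16.5 180.4] gap 45.2 F [-0.32  0.42 -0.35]
tool shift [  1.   -4.8 132.4] turn deg [-0.03  0.04 -0.23]
[ 0.33  0.25 -0.46  1.91  0.13  1.02 -1.27]
```

Call:
drive_tool([
  [[0,-5,10,0,0,0],[0,0,20,0,0,0],[0,0,25,0,0,0],[0,0,25,0,0,0],[0,0,20,0,0,0],[0,0,8,0,0,0],[0,0,4,0,0,0],[0,0,0,0,0,0]],
])

```text
time_s: 3.0
eef_pos: [492.2, -11.8, 68.6]
orientation: [-0.0, 0.97, 0.243, 0.0]
contact_force: [1.0, -1.0, -0.1]
finger_gap: 45.6
finger_force: 0.0
```

```bash
python3 -c "
from h import *
where([60,29,48]); snap('side','b',(200,150,290,230),7); snap('top','b',(200,155,305,245),6.5)"
```

```text
t 3.0 tcp [492.2 -11.8  68.6] gap 45.6 F [ 0.99 -0.96 -0.06]
tool shift [ 0.5  0.2 20.6] turn deg [ 0.   -0.01 -0.1 ]
```

View pics/side_b.png

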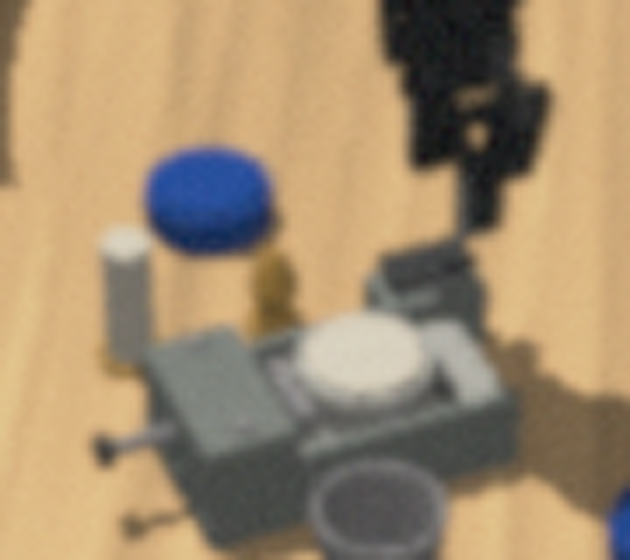

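View pics/top_b.png

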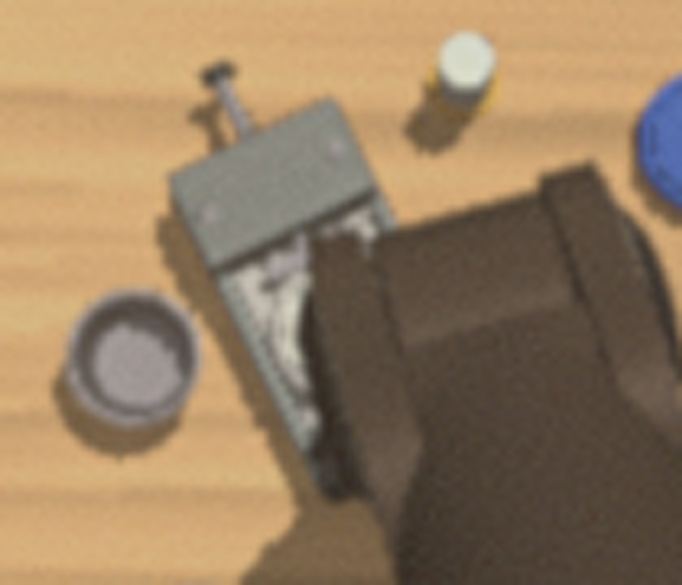

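```bash
python3 -c "
from h import *
P=[[60,y,z] for z in (68.6,75,85) for y in (0,58)]
print(((proj('side',D2W(PD,P))-[200,150]+.5)*7-.5).round(0).tolist())
P=[[x,y,74] for y in (0,58) for x in (49,71)]
print(((proj('side',D2W(PD,P))-[200,150]+.5)*7-.5).round(0).tolist())"
```

```text
[[481.0, 294.0], [427.0, 221.0], [481.0, 283.0], [427.0, 210.0], [482.0, 266.0], [428.0, 193.0]]
[[459.0, 291.0], [503.0, 279.0], [406.0, 218.0], [449.0, 206.0]]
```

The dark fingertips end at (480,228) and (435,165), about 35 mm higher than the TCP reading suggests. I'll check this against the start picture before going lower.

```bash
python3 -c "
from h import *
t=np.array([204.,-590.3,199.7]); y=np.array([.327,-.945,0])
P=[t+s*y*50+np.array([0,0,dz]) for dz in (0,13,40) for s in (-1,1)]
print(((proj('side',P)-[330,0]+.5)*12-.5).round(0).tolist())
print(((proj('side',D2W(PD,[[60,y,z] for z in (72,82) for y in (0,58)]))-[235,150]+.5)*14-.5).round().tolist())
a=cv2.imread('pics/side_a_raw.png')[0:70,330:380]; b=cv2.imread('pics/side_b_raw.png')[150:192,235:285]
r=lambda i,f:cv2.convertScaleAbs(cv2.resize(i,None,fx=f,fy=f,interpolation=cv2.INTER_CUBIC),alpha=1.8,beta=20)
cv2.imwrite('pics/st.png',r(a,8.5)); cv2.imwrite('pics/st2.png',r(b,14))
"
```

```text
[[273.0, 928.0], [149.0, 796.0], [279.0, 890.0], [154.0, 759.0], [293.0, 810.0], [166.0, 681.0]]
[[473.0, 578.0], [365.0, 431.0], [474.0, 543.0], [366.0, 397.0]]
```

View pics/st2.png

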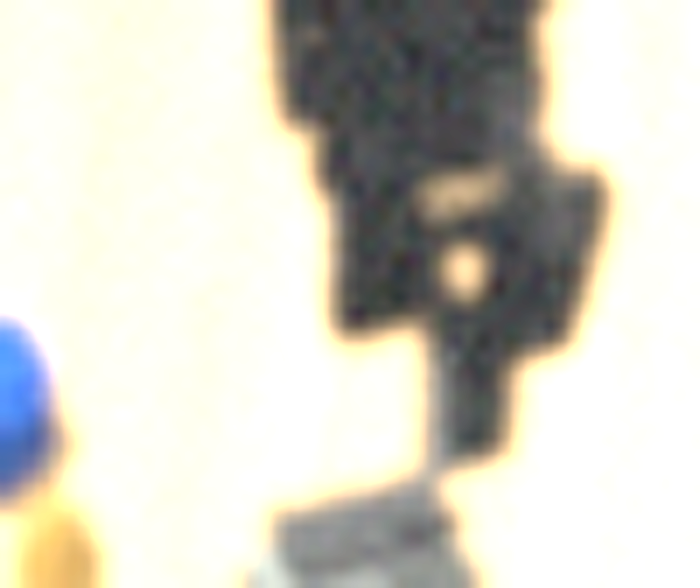

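View pics/st.png

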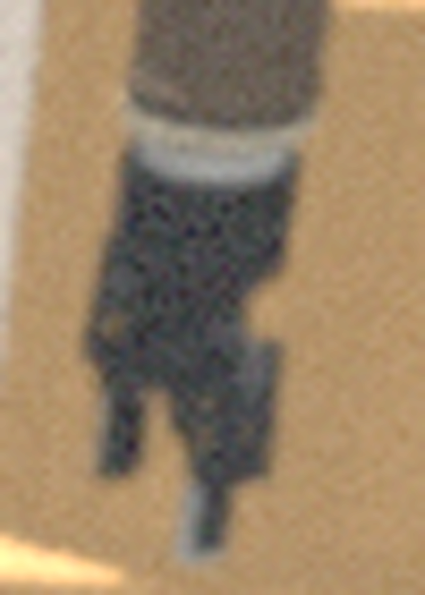

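The start picture shows the same offset: fingertips at (200,555), predicted near (198,630). I'll check the horizontal position against the top view.

```bash
python3 -c "
from h import *
for z in (112,147,175):
  P=[[60+sx*38,29+sy*42.5,z] for sx,sy in ((-1,-1),(1,-1),(1,1),(-1,1))]
  print('body',z,((proj('top',D2W(PD,P))-[200,155]+.5)*6.5-.5).round().tolist())
  P=[[60+sx*42.5,29+sy*38,z] for sx,sy in ((-1,-1),(1,-1),(1,1),(-1,1))]
  print('   alt',((proj('top',D2W(PD,P))-[200,155]+.5)*6.5-.5).round().tolist())
t=np.array([204.,-590.3,199.7]);print('start top',(proj('top',[t,t+[0,0,80]])*1.5).round())
print(((proj('side',D2W(PD,[[60,29,z] for z in (69,88,142,180)]))-[235,150]+.5)*14-.5).round().tolist())
"
```

```text
body 112 [[336.0, 376.0], [421.0, 542.0], [607.0, 447.0], [522.0, 281.0]]
   alt [[341.0, 361.0], [436.0, 547.0], [603.0, 462.0], [507.0, 276.0]]
body 147 [[334.0, 370.0], [422.0, 542.0], [613.0, 443.0], [525.0, 273.0]]
   alt [[339.0, 355.0], [437.0, 547.0], [608.0, 459.0], [509.0, 268.0]]
body 175 [[332.0, 366.0], [422.0, 541.0], [617.0, 441.0], [527.0, 266.0]]
   alt [[337.0, 350.0], [437.0, 546.0], [612.0, 456.0], [512.0, 261.0]]
start top [[775. 516.]
 [804. 528.]]
[[418.0, 514.0], [420.0, 449.0], [426.0, 258.0], [431.0, 118.0]]
```

```bash
python3 -c "
import cv2
a=cv2.imread('pics/top_b_raw.png')[150:270,215:335]
cv2.imwrite('pics/tb.png',cv2.convertScaleAbs(cv2.resize(a,None,fx=5,fy=5,interpolation=cv2.INTER_CUBIC),alpha=2,beta=10))"
```

```text
(no output)
```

View pics/tb.png

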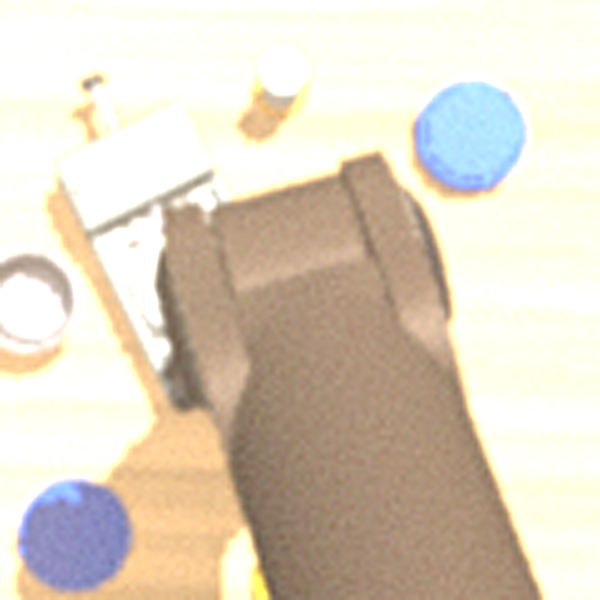

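In the top view the wrist centre sits where it should for TCP (492,-12), so the offset is only vertical. I'll descend slowly and watch the force.

Call:
drive_tool([
  [[0,0,4,0,0,0],[0,0,4,0,0,0],[0,0,4,0,0,0],[0,0,3,0,0,0],[0,0,3,0,0,0],[0,0,0,0,0,0],[0,0,0,0,0,0]],
])

```text
time_s: 3.8
eef_pos: [492.1, -11.9, 50.4]
orientation: [-0.0, 0.97, 0.243, -0.0]
contact_force: [0.7, 0.3, -0.8]
finger_gap: 45.5
finger_force: 0.0
```

Call:
drive_tool([
  [[0,0,2,0,0,0],[0,0,2,0,0,0],[0,0,2,0,0,0],[0,0,0,0,0,0]],
])

```text
time_s: 4.2
eef_pos: [491.9, -12.0, 44.2]
orientation: [-0.0, 0.97, 0.243, -0.0]
contact_force: [0.2, 0.3, -0.8]
finger_gap: 45.4
finger_force: 0.0
```

Call:
drive_tool([
  [[0,0,2,0,0,0],[0,0,2,0,0,0],[0,0,2,0,0,0],[0,0,0,0,0,0]],
])

```text
time_s: 4.6
eef_pos: [491.9, -12.0, 38.2]
orientation: [-0.0, 0.97, 0.243, -0.0]
contact_force: [-0.1, -0.8, -0.2]
finger_gap: 45.3
finger_force: 0.0
```

```bash
python3 -c "
from h import *
where([60,29,38]); snap('side','d')
a=cv2.imread('pics/side_b_raw.png').astype(int); b=cv2.imread('pics/side_d_raw.png').astype(int)
x=cv2.cvtColor(a.astype('uint8'),6).astype(int);y=cv2.cvtColor(b.astype('uint8'),6)
for v in range(168,204,2): print(v,y[v,246:278:2])
"
```

```text
t 4.6 tcp [491.9 -12.   38.2] gap 45.3 F [-0.07 -0.76 -0.24]
tool shift [0.9 0.2 0.2] turn deg [-0.01  0.03 -0.08]
168 [180 182 178 180 178 142  41  33  28  31  32  30  45  58 141 186]
170 [182 179 178 183 186 158  48  26  28  37  56  57  53  46  73  94]
172 [180 178 178 182 187 180  99  34  27  40  80  77  44  35  48  43]
174 [182 177 176 184 187 187 107  29  26  35  37  46  31  34  44  46]
176 [182 177 179 184 190 189 103  28  29  31  63 109  36  31  37  70]
178 [183 179 180 185 188 188 100  31  31  25  52  79  34  20  31  91]
180 [184 178 183 184 188 187 107  34  59  73  38  35  24  34  24 131]
182 [185 179 182 185 189 189 161 149 162 140  51  29  29  48  88 156]
184 [178 179 182 188 186 184 166 146 123  89  67  28  48 141 182 191]
186 [179 180 184 182 138 108  87  69  49  55  71  29  59 165 192 192]
188 [180 179 184 173 109  72  73  62  44  56  67  31  63 171 194 193]
190 [181 181 182 136 116  65  65  69  74  73  71  61 124 185 195 192]
192 [182 180 182 118 115 110 104 114  86  72  75  80 162 192 196 190]
194 [183 187 190 160 147 126  95  79  78  76  76  87 174 194 193 189]
196 [197 205 211 209 205 200 159 136 153 151  92  89 171 186 192 185]
198 [210 210 212 210 210 210 205 181 181 175 143  88 105 119 163 186]
200 [211 211 211 211 211 209 208 182 166 175 176 135 102 113 163 184]
202 [210 210 211 211 212 210 204 164 120 168 173 116 100 107 124 144]
```

No contact at TCP z = 38, and the finger's lower end at row ~181 works out to z ≈ 70, about 22 mm above the key. I'll continue down.

Call:
drive_tool([
  [[0,0,3,0,0,0],[0,0,3,0,0,0],[0,0,3,0,0,0],[0,0,3,0,0,0],[0,0,0,0,0,0]],
])

```text
time_s: 5.15
eef_pos: [491.7, -12.0, 26.0]
orientation: [-0.0, 0.97, 0.243, -0.0]
contact_force: [-1.2, 0.3, -0.0]
finger_gap: 45.5
finger_force: 0.0
```

Call:
drive_tool([
  [[-1,0,2,0,0,0],[0,0,2,0,0,0],[0,0,0,0,0,0]],
])

```text
time_s: 5.45
eef_pos: [491.0, -12.5, 22.2]
orientation: [-0.0, 0.97, 0.243, -0.0]
contact_force: [-0.0, 0.8, -0.0]
finger_gap: 45.2
finger_force: 0.0
```

Call:
drive_tool([
  [[0,0,2,0,0,0],[0,0,2,0,0,0],[0,0,0,0,0,0]],
])

```text
time_s: 5.75
eef_pos: [491.0, -12.4, 18.2]
orientation: [-0.0, 0.97, 0.243, -0.0]
contact_force: [-0.2, 0.9, -0.1]
finger_gap: 45.7
finger_force: 0.0
```

Call:
drive_tool([
  [[0,0,1.5,0,0,0],[0,0,1.5,0,0,0],[0,0,0,0,0,0]],
])

```text
time_s: 6.05
eef_pos: [491.1, -12.4, 15.3]
orientation: [-0.0, 0.97, 0.243, -0.0]
contact_force: [1.0, -1.0, -0.9]
finger_gap: 44.9
finger_force: 0.0
```

Call:
drive_tool([
  [[0,0,1,0,0,0],[0,0,1,0,0,0],[0,0,0,0,0,0]],
])

```text
time_s: 6.35
eef_pos: [491.3, -12.4, 13.6]
orientation: [0.0, 0.97, 0.243, 0.0]
contact_force: [0.0, 0.3, 0.6]
finger_gap: 45.1
finger_force: 0.6
```

Call:
drive_tool([
  [[0,0,1,0,0,0],[0,0,1,0,0,0],[0,0,0,0,0,0]],
])

```text
time_s: 6.65
eef_pos: [491.3, -12.5, 11.5]
orientation: [0.0, 0.97, 0.243, 0.0]
contact_force: [-0.4, 0.0, 2.0]
finger_gap: 45.8
finger_force: 1.2
```

Contact at TCP z ≈ 13.7, so the tips are about 34 mm above the reported TCP. Now I'll press.

Call:
drive_tool([
  [[0,0,1,0,0,0],[0,0,1,0,0,0],[0,0,0,0,0,0]],
])

```text
time_s: 6.95
eef_pos: [491.3, -12.4, 9.3]
orientation: [-0.0, 0.97, 0.243, 0.0]
contact_force: [0.2, -0.8, 1.7]
finger_gap: 45.2
finger_force: 0.7
```

Call:
drive_tool([
  [[0,0,1,0,0,0],[0,0,1,0,0,0],[0,0,0,0,0,0]],
])

```text
time_s: 7.25
eef_pos: [490.8, -12.6, 7.2]
orientation: [0.0, 0.97, 0.243, -0.0]
contact_force: [-1.6, -2.0, 3.0]
finger_gap: 45.4
finger_force: 1.9
```

Call:
drive_tool([
  [[0,0,1,0,0,0],[0,0,1,0,0,0],[0,0,0,0,0,0],[0,0,0,0,0,0]],
])

```text
time_s: 7.65
eef_pos: [490.7, -12.6, 5.2]
orientation: [0.0, 0.97, 0.243, -0.0]
contact_force: [-2.6, -2.5, 2.3]
finger_gap: 44.9
finger_force: 2.1
```

```bash
python3 -c "
from h import *
where([60,29,5]); snap('side','f',(205,150,285,220),9)
print(((proj('side',D2W(PD,[[x,0,54] for x in (2,12,19,24)]))-[205,150]+.5)*9-.5).round().tolist())"
```

```text
t 7.65 tcp [490.7 -12.6   5.2] gap 44.9 F [-2.57 -2.5   2.28]
tool shift [2.2 0.2 0.2] turn deg [-0.01  0.05 -0.09]
[[422.0, 453.0], [448.0, 446.0], [467.0, 440.0], [479.0, 437.0]]
```

View pics/side_f.png

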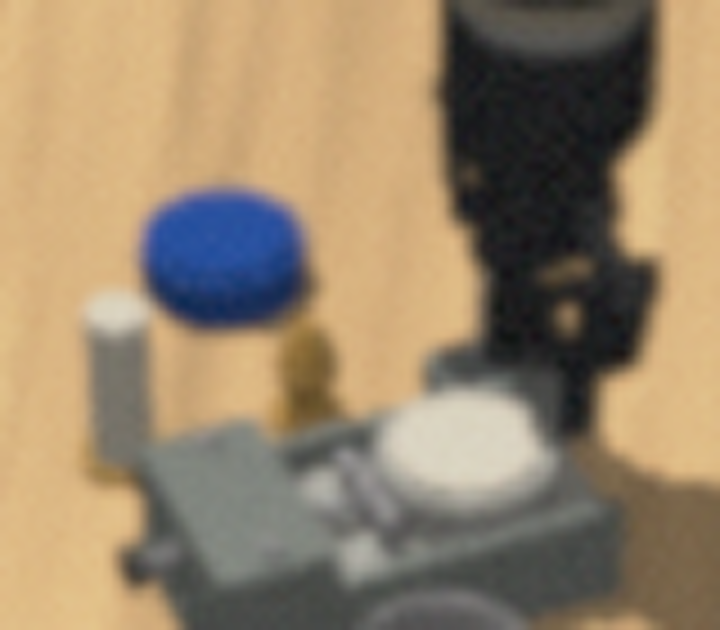

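The side picture shows the lens centre at about (460,443), so the puck is at dock x ≈ 16.5. It has come out about 15 mm and rests flat against the finger. I'll press the key fully home.

Call:
drive_tool([
  [[0,0,0.7,0,0,0],[0,0,0,0,0,0],[0,0,0,0,0,0]],
])

```text
time_s: 8.0
eef_pos: [490.8, -12.7, 4.9]
orientation: [0.0, 0.97, 0.243, -0.0]
contact_force: [-4.2, -1.4, 6.2]
finger_gap: 45.0
finger_force: 5.0
```

Call:
drive_tool([
  [[0,0,0.7,0,0,0],[0,0,0,0,0,0],[0,0,0,0,0,0]],
])

```text
time_s: 8.3
eef_pos: [490.9, -12.8, 4.7]
orientation: [0.0, 0.97, 0.243, -0.0]
contact_force: [-6.9, -2.7, 13.0]
finger_gap: 45.1
finger_force: 8.2
```

The key has bottomed out: z stopped and the force rose to 13 N. One numeric check that the puck is at rest, then I'll hand in.

```bash
python3 -c "
from h import *
def c():
    im=viewer.capture('side')[185:212,243:270].astype(int); m=im.min(2)>170; v,u=np.nonzero(m); return (u.mean()+243).round(2),(v.mean()+185).round(2),m.sum()
a=c(); b=c(); print(a,b); 
print(proj('side',D2W(PD,[[x,0,54] for x in (2,16,19)])).round(1).tolist()); where([60,29,5])
if abs(a[0]-b[0])<.3 and a[2]>100: print(arm.sign_off())
"
```

```text
(np.float64(255.71), np.float64(198.61), np.int64(133)) (np.float64(255.67), np.float64(198.63), np.int64(134))
[[251.5, 199.9], [255.5, 198.7], [256.4, 198.5]]
t 8.4 tcp [490.9 -12.8   4.7] gap 45.2 F [-6.39 -1.77 12.96]
tool shift [ 2.2 -0.  -0.3] turn deg [ 0.04  0.05 -0.09]
the job is handed in; nothing more can be done
None
```

The job is handed in at 8.4 s: the key is pressed fully down, and the puck is out of its seat by about 14–15 mm, at rest flat on the dock against the blocking finger.

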